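# Fit the pointer knob to the bench unit's D-shaft and hold it pressed in

### The arm

A 6-joint arm with a two-finger parallel gripper is mounted at the origin on the work surface. World frame = base frame: x ahead of the robot, y to its left, z up, the work surface at z = 0. Lengths are in m, angles in degrees, forces in N, time in s.
With the tool pointing down it reaches from about 0.35 to 0.875 m from the base axis. Payload 4.2 kg.
Tool frame: the origin (TCP) lies midway between the tips of the shut fingers; the grasp point (between the pads) lies 19 mm behind it; z points along the fingers, y is the direction in which the jaws open and shut (so a half turn about z gives the same grasp; the last joint's range is limited). The gripper opens to 87 mm and grips with 3 to 60 N. Pads are 19 mm wide; open, the fingers measure 117 mm over their backs; the gripper's body (75 mm by 190 mm) begins 51 mm behind the grasp point.
Start: joints at [-55.886, 22.042, 0.453, 0, -68.411, -14.817], TCP at [0.207, -0.59, 0.223] pointing down, gripper open.
Joint ranges: [-179.83, 179.83], [-69.29, 118.12], [-61.27, 80.66], [-181.25, 117.63], [-171.15, -9.14], [-177.46, 177.46]. Speed limits (degrees/s): [159.86, 159.86, 180, 180, 180, 180].

### API

Orientations are given as a 3x3 rotation matrix whose columns are the frame's x, y, z axes.
In Python, from station import r gives the robot as it stands.
- The arm moves only by the tool carry_out, never from a script. Its argument "steps" is a list of rows, each a list of 2 entries, a list of its own where there are three numbers: the shift along the tool's x, y, z in cm, then the turn about the tool's z in degrees. In form: [[[x, y, z], twist], ...]. A call has 1 to 20 rows; each row is the pose to reach, as a shift and turn from the pose measured when the call began, along the tool's axes at that moment; what a row does not reach only later rows make up. A row lasts 1/10 s, in which the tool goes at most 50 mm and 8.59 degrees, less where a joint would pass 70% of its speed; a pose out of reach is approached as far as the arm can. A call with a gripper value outside its range is refused whole. "gripper" is the gripper's target within -1 to 1 (fully open at 1, half-way at 0, shut at -1), set as the call begins (left out, the last holds). The fingers move at their own pace and stop on an object; the grip force is fixed at half the most. Time passes only in rows, so rows that repeat a pose let the fingers close. It gives the time, the measured TCP pose, the force and the opening at its end, in the units of the state.
- r.sense(): the state, without advancing time (a new reading comes with each control period).
- r.capture(name): name is "side" or "top"; returns the picture (480x640x3 uint8, red, green, blue); there is no depth.
- r.calibration(name): a dict with "camera_matrix" (3x3 intrinsics, pixels), "world_from_camera" (4x4, takes a point from camera to world coordinates). Camera axes: x right, y up, looking along -z (the intrinsics and any distortion apply to the point x, -y, -z); pixel columns grow to the right and rows downward; lengths in m; the calibration is good to about 2 mm. A picture is of the moment at which its call begins. calibration takes no time and is no camera call.
- r.finish_job(): hands the job in, once; it reports no verdict.
Trained networks look in the newest picture that a camera, given by its name, has taken for a name from the list of things; names that differ only in an ending like _2 or _b are one class to them, and where a whole thing is asked for, a point or a joint stands for the part that bears it (a point fixed in the world has none). Each returns a list of dicts, best first, with "confidence" (0 to 1); they miss things now and then, are a little off and sometimes report something else, mostly with a low value. They report only what shows in the picture. A call takes as long as a camera call. They do not tell look-alikes from the thing itself.
- r.cut_out(camera, target): "pixels" (480x640 bool, what is visible of it).
- r.place_of(camera, target): "centre" ([x, y, z] in m, in world coordinates, good to about 4 mm: a listed point, or the origin of a listed thing).
The state is a dict: "time_s": time; "joints": joint angles; "joint_velocities": joint speeds; "effort": joint torques, N m; "tcp_pos": TCP position; "ee_rot": TCP orientation; "wrist_force": force on the tool from outside, world axes, zero at the start; "moment": the same for the moment, N m; "gripper_width": opening from 0.0 (shut) to 1.0 (fully open).
Only numpy, scipy, OpenCV 4.12 (cv2) and the standard library are available. Lean on these libraries where they do the work, as an engineer would, in place of code of your own. Each camera call takes 0.05 s, during which the arm holds its last target. There are 200 camera calls.

### The job

Pick up the loose pointer knob from the mat, turn it so that the flat in its bore (on the side of the nose) matches the flat of the bare D-shaft on the bench unit, and push it fully home on the shaft. Then press the knob down so that the sprung shaft goes in to its stop, and finish like that, still gripping the knob and keeping it pressed in: the unit runs its self-test only while the knob is held down. Leave the other things on the mat where they are.

Things in the scene. Friction and masses are not known exactly. Their poses are not given: they have to be found in the camera images.
- knob_center (a point): loose black pointer knob, 32 mm high, about 60 g, upright on the white mat (mat top z = 0.006), bore down: 12-sided skirt 44 mm across, 6 mm high; on it a grip bar 22 mm wide along the knob's y, sides parallel from 20 mm behind to 12 mm ahead of the axis, then narrowing to a nose. This point: on the axis, half-way up, 16 mm above the underside. x points to the nose, z up
- knob_seat (a point): centre of the closed end of the knob's bore, on its axis 16 mm above the underside (same place as knob_center). The blind D-shaped bore opens in the underside: 16 mm deep, radius 6.9 mm, its flat 2.9 mm from the axis on the nose side (+x). This point touches spindle_tip when the knob is fully home
- knob_nose (a point): tip of the knob's blunt nose, on the knob's x axis 27 mm from its axis, 16 mm above the underside
- spindle_tip (a point): centre of the top of the bare aluminium D-shaft, upright on the unit's panel: 12 mm diameter, flat 2 mm from the axis on this frame's +x side (away from the robot at yaw 0), z up. Top edge chamfered over 2.5 mm. Tip 27 mm above the panel when not pressed; a black nut at its foot is 17 mm across, 4 mm high. The knob's bore clears it by 0.9 mm a side and about 8 degrees of turn
- spindle (a joint): how far the D-shaft is pressed in: 0 released, 0.005 m at its stop. It does not turn; it slides straight down against a spring that needs about 5 N to start and 9 N at the stop
- unit: fixed white-cased bench unit, dark grey metal panel facing up, 170 (x) by 270 (y) by 55 mm high; origin at the centre of its underside, on the mat at z = 0.006 (panel at z = 0.061). Its two controls are on the panel 30 mm to the robot's side (-x) of the centre and 60 mm to either side (y): the bare shaft at one, the fitted knob at the other
- fitted_knob: a knob of the same form already fitted on the unit's other control (fixed, its top 43 mm above the panel); origin on its axis at the panel; not to be worked
- round_knob: bystander: a smaller plain round black knob with no nose, 32 mm across, 24 mm high, loose on the mat; origin at the centre of its underside
- board: bystander: green circuit board 90 by 65 mm with parts, 13 mm high, loose on the mat; origin at the centre of its underside
- spool: bystander: grey spool 68 mm across, 48 mm high, loose on the mat; origin at the centre of its underside
- tray: bystander: empty blue tray 90 by 120 by 35 mm, loose on the mat; origin at the centre of its underside
There are look-alikes about, which are no part of the job. What is shaped like the part that bears knob_center but green is not meant.

How it is judged:
By the outcome, as a careful person would: the job done as asked, in the order asked, and still so for the second after the job is handed in, while the arm keeps its last pose, push and grip.
It also fails if it takes over 38 s, if anything falls off the work surface, if the arm or the gripper's body presses on something with over 40 N, if the wrist force passes 120 N, or if a joint passes its speed limit or range.

## Working session

There is one attempt and no reset: what is moved stays moved. The work goes in short steps, Python scripts to look and compute and a tool call to move; the robot and the scene stay as the last step left them, time stands still between calls to the robot, and variables do not carry over. Pictures are saved under pics/ and viewed, about 8 in all and at most 12, crops included, and the job is handed in when it is done.

Besides the shell and the picture viewer there is one more tool, called after "Emit:" as a command line: name --argument value ..., lists and objects as JSON in quotes. carry_out: Moves the arm, as the interface text tells. Its arguments: {"type":"object","properties":{"steps":{"type":"array","items":{"type":"array"}},"gripper":{"type":"number"}},"required":["steps"]}

```bash
mkdir -p pics; ls; python3 - <<'E'
from station import r
import cv2,numpy as np
s=r.sense();print(s['time_s'],s['tcp_pos'],s['ee_rot'],s['gripper_width'])
for c in("top","side"):
    im=r.capture(c);cv2.imwrite(f"pics/{c}0.png",im[:,:,::-1])
    k=r.calibration(c);print(c,k)
    for t in("knob_center","knob_nose","spindle_tip","unit","fitted_knob","round_knob"):
        print(t,[(np.round(d['centre'],4).tolist(),round(d['confidence'],2)) for d in r.place_of(c,t)])
E
```

```text
pics
0.0 [ 0.20634176 -0.58931426  0.22147525] [[-9.43886850e-01 -3.30268017e-01 -8.06916358e-04]
 [-3.30268989e-01  9.43884699e-01  2.01744636e-03]
 [ 9.53379953e-05  2.17074054e-03 -9.99997639e-01]] 0.9969813965965368
top {'camera_matrix': array([[467.75427112,   0.        , 318.73818115],
       [  0.        , 467.75427112, 243.52934097],
       [  0.        ,   0.        ,   1.        ]]), 'world_from_camera': array([[ 0.00765996,  0.98586041, -0.1673935 ,  0.35459449],
       [-0.99960745,  0.01206055,  0.02528808, -0.05230565],
       [ 0.02694938,  0.16713409,  0.98556579,  1.13721049],
       [ 0.        ,  0.        ,  0.        ,  1.        ]])}
knob_center [([0.6124, -0.1317, 0.0225], 0.64), ([0.3178, -0.2475, 0.0184], 0.51), ([0.4885, -0.1187, 0.0063], 0.49)]
knob_nose [([0.2994, -0.2698, 0.0151], 0.71), ([0.6287, -0.1158, 0.018], 0.56)]
spindle_tip [([0.4939, 0.1053, 0.0852], 0.37), ([0.4721, 0.22, 0.0593], 0.26)]
unit [([0.5092, 0.1639, 0.0061], 0.63)]
fitted_knob [([0.4715, 0.2158, 0.0563], 0.84)]
round_knob [([0.4918, -0.1231, 0.0057], 0.69)]
side {'camera_matrix': array([[519.1395282 ,   0.        , 321.41346611],
       [  0.        , 519.1395282 , 238.6506892 ],
       [  0.        ,   0.        ,   1.        ]]), 'world_from_camera': array([[-0.86521147,  0.27229832, -0.42102582,  0.17003771],
       [-0.50088858, -0.5075619 ,  0.70106458,  0.57278849],
       [-0.02279796,  0.81745614,  0.5755395 ,  0.60207942],
       [ 0.        ,  0.        ,  0.        ,  1.        ]])}
knob_center [([0.6115, -0.136, 0.0192], 0.74), ([0.4928, -0.1245, 0.008], 0.73)]
knob_nose [([0.3043, -0.2703, 0.0202], 0.77), ([0.6297, -0.1135, 0.0218], 0.76)]
spindle_tip [([0.4964, 0.0998, 0.0879], 0.44)]
unit [([0.5091, 0.1683, 0.0093], 0.6)]
fitted_knob [([0.471, 0.2221, 0.0619], 0.96)]
round_knob []
```

View pics/top0.png

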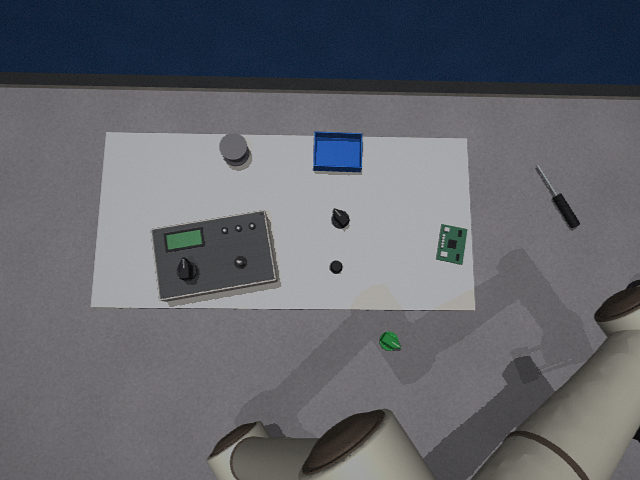

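View pics/side0.png

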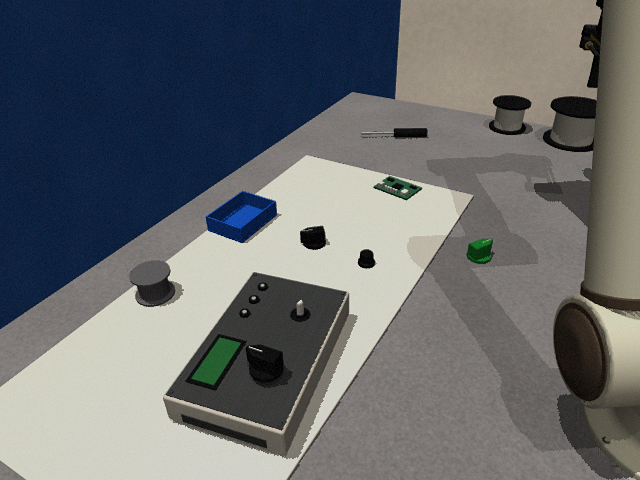

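```bash
cat > h.py <<'E'
import numpy as np,cv2
from station import r
def proj(c,P):
    k=r.calibration(c);W=np.linalg.inv(k['world_from_camera']);P=np.atleast_2d(P)
    q=P@W[:3,:3].T+W[:3,3];q=q*[1,-1,-1];u=q@k['camera_matrix'].T
    return u[:,:2]/u[:,2:]
def ray(c,uv,z):
    k=r.calibration(c);d=np.linalg.inv(k['camera_matrix'])@[uv[0],uv[1],1];d=k['world_from_camera'][:3,:3]@(d*[1,-1,-1])
    o=k['world_from_camera'][:3,3];return o+d*(z-o[2])/d[2]
def poly(pts,z0,z1,x,y,a):
    c,s=np.cos(a),np.sin(a);p=np.array(pts)@np.array([[c,s],[-s,c]])+[x,y]
    return np.vstack([np.c_[p,np.full(len(p),z)] for z in(z0,z1)])
t=np.radians(np.arange(12)*30+15)
skirt=np.c_[np.cos(t),np.sin(t)]*.022/np.cos(np.pi/12)
bar=[(-.02,-.011),(-.02,.011),(.012,.011),(.027,.003),(.027,-.003),(.012,-.011)]
def knobsil(c,x,y,a,z,S=4):
    m=np.zeros((480*S,640*S),np.uint8)
    for P in(poly(skirt,z,z+.006,x,y,a),poly(bar,z+.006,z+.032,x,y,a)):
        cv2.fillConvexPoly(m,cv2.convexHull(((proj(c,P)+.5)*S-.5).round().astype(np.int32)),1)
    return cv2.resize(m.astype(np.float32),(640,480),interpolation=cv2.INTER_AREA)
E
python3 - <<'E'
from h import *
from scipy.optimize import minimize
T=[]
for c in("top","side"):
    im=r.capture(c)
    for P in([.612,-.134,.02],[.4945,.103,.08]):
        u,v=proj(c,P)[0].round().astype(int);T.append(cv2.resize(im[v-24:v+24,u-32:u+32],(400,300),interpolation=cv2.INTER_CUBIC))
cv2.imwrite("pics/crop.png",np.vstack([np.hstack(T[:2]),np.hstack(T[2:])])[:,:,::-1])
# knob fit
M={}
for c in("top","side"):
    u,v=proj(c,[.612,-.134,.02])[0]
    best=[d for d in r.cut_out(c,"knob_center")]
    for d in best:
        ys,xs=np.nonzero(d['pixels']);
        if np.hypot(xs.mean()-u,ys.mean()-v)<15: M[c]=d['pixels'].astype(np.float32);print(c,xs.mean(),ys.mean(),len(xs),d['confidence']);break
def cost(p,cs):
    return sum(1-np.minimum(S,M[c]).sum()/np.maximum(S,M[c]).sum() for c in cs for S in[knobsil(c,p[0]/100,p[1]/100,p[2]/10,.006)])
for cs in(list(M),)+tuple([c] for c in M):
    R=min((minimize(cost,[61.2,-13.4,a],args=(cs,),method='Nelder-Mead',options=dict(initial_simplex=[[61.2,-13.4,a],[61.6,-13.4,a],[61.2,-13,a],[61.2,-13.4,a+2]])) for a in(6,8,10)),key=lambda q:q.fun)
    print(cs,R.x[:2],np.degrees(R.x[2]/10),R.fun)
# unit yaw
im=r.capture("top")
for c in("top","side"):
    d=r.cut_out(c,"unit")[0]['pixels'].astype(np.uint8)
    g=r.capture(c).max(2);m=((g<120)&(d>0)).astype(np.uint8)
    m=cv2.morphologyEx(m,cv2.MORPH_CLOSE,np.ones((9,9)));n,l,st,_=cv2.connectedComponentsWithStats(m);m=(l==1+st[1:,4].argmax()).astype(np.uint8)
    cn=max(cv2.findContours(m,0,2)[0],key=cv2.contourArea)[:,0]
    w=np.array([ray(c,p,.061)[:2] for p in cn]);R=cv2.minAreaRect((w*1000).astype(np.float32));print(c,R)
E
```

```text
top 339.3162055335968 218.24505928853756 253 0.74
side 312.82403433476395 237.6609442060086 466 0.95
['top', 'side'] [ 61.02051094 -13.20162122] 40.98583679534741 0.2511272430419922
['top'] [ 60.96588177 -13.21243305] 51.52123865657459 0.11910992860794067
['side'] [ 61.20428598 -13.35643933] 36.48551340792009 0.1122400164604187
top ((506.5096435546875, 162.5506591796875), (170.90045166015625, 267.90911865234375), 10.68738842010498)
side ((749.8468627929688, 152.31094360351562), (65.87860107421875, 125.51569366455078), 52.0199089050293)
```

View pics/crop.png

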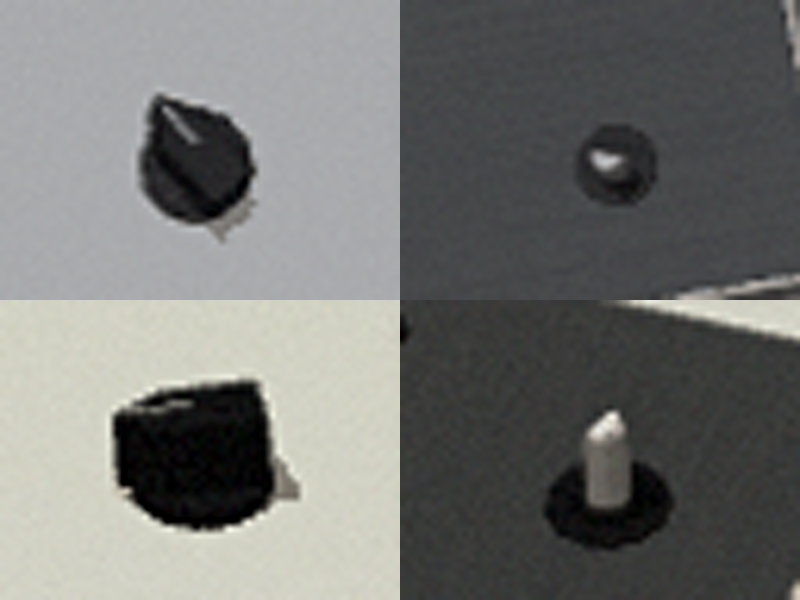

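The lookalikes are the black pointer knob (top 340,217), the green one off the mat (390,342), the round knob (336,267) and the fitted knob (185,269). I choose the black one at (340,217). In the crop its pointer line and bar give a yaw of about 40°. Next I fit the shaft's position and flat by shading, and refine the knob.

```bash
cat > shaft.py <<'E'
from h import *
from scipy.optimize import minimize
a=np.radians(np.arange(0,360,15))
def planes(yaw,ins=.0025,fc=True):
    N=[];D=[]
    for t in a:
        N.append([np.cos(t),np.sin(t),0]);D.append(.006)
        n=np.array([np.cos(t)*.0025,np.sin(t)*.0025,ins]);n/=np.linalg.norm(n);N.append(n);D.append(n@[.006*np.cos(t),.006*np.sin(t),-.0025])
    N.append([1,0,0]);D.append(.002);N.append([0,0,1]);D.append(0);N.append([0,0,-1]);D.append(.023)
    if fc: n=np.array([.0025,0,ins]);n/=np.linalg.norm(n);N.append(n);D.append(n@[.002,0,-.0025])
    N=np.array(N);c,s=np.cos(yaw),np.sin(yaw);return N@np.array([[c,s,0],[-s,c,0],[0,0,1]]),np.array(D)
S=4
def render(c,x,y,yaw,box,**k):
    u0,v0,w,h=box;kk=r.calibration(c);T=kk['world_from_camera']
    U,V=np.meshgrid(u0-.5+(np.arange(w*S)+.5)/S,v0-.5+(np.arange(h*S)+.5)/S)
    d=np.stack([U,V,np.ones_like(U)],-1).reshape(-1,3)@np.linalg.inv(kk['camera_matrix']).T
    d=(d*[1,-1,-1])@T[:3,:3].T;o=T[:3,3]-[x,y,.088]
    N,D=planes(yaw,**k);nd=d@N.T;t=(D-o@N.T)/nd
    te=np.where(nd<0,t,-np.inf);tx=np.where(nd>0,t,np.inf);i=te.argmax(1);hit=te.max(1)<tx.min(1)
    F=np.c_[hit,N[i]*hit[:,None]];return F.reshape(h,S,w,S,4).mean((1,3)).reshape(-1,4)
E
cat > fit.py <<'E'
from shaft import *
B={};I={}
for c in("top","side"):
    im=np.mean([r.capture(c).astype(float).mean(2) for _ in range(3)],0)
    u,v=proj(c,[.4925,.101,.078])[0].round().astype(int);w,h=(14,14) if c=="top" else(12,20)
    B[c]=(u-w//2,v-h//2,w,h);I[c]=im[v-h//2:v-h//2+h,u-w//2:u-w//2+w].ravel()
    print(c,B[c]);print(I[c].reshape(h,w).astype(int))
def cost(p,yaw,cs,k,full=False):
    A=[];b=[]
    for j,c in enumerate(cs):
        F=render(c,p[2*j]/100,p[2*j+1]/100,yaw,B[c],**k);bg=np.zeros((len(F),2));bg[:,j]=1-F[:,0];A.append(np.c_[bg,F]);b.append(I[c])
    A=np.vstack(A);b=np.hstack(b);s=np.linalg.lstsq(A,b,rcond=None)[0];e=((A@s-b)**2).mean()**.5
    return (e,s) if full else e
for k in(dict(ins=.0025,fc=True),dict(ins=.0025,fc=False),dict(ins=.0012,fc=True),dict(ins=.0012,fc=False)):
  out=[]
  for y in range(-170,190,20):
    p0=[49.25,10.1]*2
    R=minimize(cost,p0,args=(np.radians(y),("top","side"),k),method='Nelder-Mead',options=dict(maxiter=70,initial_simplex=np.vstack([p0,np.array(p0)+.25*np.eye(4)])))
    out.append((round(R.fun,2),y,R.x.round(2).tolist()))
  print(k,sorted(out)[:5],[o[0] for o in out])
E
python3 fit.py
python3 - <<'E'
from h import *
from scipy.optimize import minimize
# knob: dark-pixel soft mask
M={}
for c in("top","side"):
    g=r.capture(c).astype(float).max(2);u,v=proj(c,[.611,-.133,.02])[0].astype(int)
    m=np.zeros((480,640));w=g[v-25:v+25,u-25:u+25];bg=np.median(w);m[v-25:v+25,u-25:u+25]=np.clip((bg*.85-w)/(bg*.85-35),0,1);M[c]=m
def cost(p,cs):
    return sum(1-np.minimum(S,M[c]).sum()/np.maximum(S,M[c]).sum() for j,c in enumerate(cs) for S in[knobsil(c,p[2*j+1]/100,p[2*j+2]/100,p[0]/10,.006)])
for cs in(("top",),("side",),("top","side")):
    o=[]
    for a in np.radians([36,45,54])*10:
        p0=np.array([a]+[61.1,-13.3]*len(cs));o.append(minimize(cost,p0,args=(cs,),method='Nelder-Mead',options=dict(initial_simplex=np.vstack([p0,p0+np.diag([1.]+[.4]*2*len(cs))]))))
    for q in o: print(cs,np.degrees(q.x[0]/10),q.x[1:],q.fun)
E
```

```text
top (np.int64(232), np.int64(254), 14, 14)
[[ 72  73  73  71  72  71  71  72  71  70  70  70  71  70]
 [ 72  71  71  71  72  72  72  74  70  73  72  74  70  74]
 [ 71  69  70  70  73  61  45  42  44  43  41  62  71  72]
 [ 71  70  73  74  62  47  41  44  45  44  42  45  40  66]
 [ 71  71  72  63  47  42  43  46  41  42  45  44  45  40]
 [ 71  74  66  49  39  38  39  37  35  39  39  40  41  43]
 [ 71  70  49  40  76 133 113  72  63  51  40  40  42  42]
 [ 70  73  51  40  83 169 181 182 173 100  57  38  43  44]
 [ 72  67  49  41  44 119 170 163 115  69  54  48  44  45]
 [ 68  69  51  44  42  50  83  80  61  61  47  28  42  44]
 [ 70  72  50  43  45  37  46  52  56  50  31  19  24  39]
 [ 71  73  62  44  43  43  35  26  24  14  14  22  23  42]
 [ 74  74  74  51  43  46  47  26  23  24  22  22  40  40]
 [ 69  70  71  72  51  43  42  45  45  26  19  40  40  67]]
side (np.int64(295), np.int64(297), 12, 20)
[[ 56  59  57  57  55  56  56  56  55  57  56  55]
 [ 56  60  58  56  54  56  52  53  55  55  56  60]
 [ 58  58  55  57  48  54  84  49  53  54  55  58]
 [ 56  54  53  52  83 207 202  64
[... 1756 characters left out ...]
render(c,p[2*j]/100,p[2*j+1]/100,yaw,B[c],**k);bg=np.zeros((len(F),2));bg[:,j]=1-F[:,0];A.append(np.c_[bg,F]);b.append(I[c])
  File "shaft.py", line 14, in render
    u0,v0,w,h=box;kk=r.calibration(c);T=kk['world_from_camera']
                     ~~~~~~~~~~~~~^^^
ValueError: time passes only in moves, steps and waits
Traceback (most recent call last):
  File "h.py", line 19, in knobsil
    cv2.fillConvexPoly(m,cv2.convexHull(((proj(c,P)+.5)*S-.5).round().astype(np.int32)),1)
                                          ~~~~^^^^^
  File "h.py", line 4, in proj
    k=r.calibration(c);W=np.linalg.inv(k['world_from_camera']);P=np.atleast_2d(P)
ValueError: time passes only in moves, steps and waits
```

```bash
sed -i 's/^def proj/_C={c:r.calibration(c) for c in("top","side")}\ndef proj/; s/r\.calibration(c);/_C[c];/' h.py; sed -i 's/r.calibration(c)/_C[c]/;s/^from h import \*/from h import *\nfrom h import _C/' shaft.py
sed -i "s/_ in range(3)/_ in range(1)/;/print(c,B/d;s/range(-170,190,20)/range(-10,130,10)/" fit.py
cat >knob.py <<'E'
from h import *
from scipy.optimize import minimize
M={}
for c in("top","side"):
    g=r.capture(c).astype(float).max(2);u,v=proj(c,[.611,-.133,.02])[0].astype(int)
    m=np.zeros((480,640));w=g[v-25:v+25,u-25:u+25];bg=np.median(w);m[v-25:v+25,u-25:u+25]=np.clip((bg*.85-w)/(bg*.85-35),0,1);M[c]=m
def cost(p,cs):
    return sum(1-np.minimum(S,M[c]).sum()/np.maximum(S,M[c]).sum() for j,c in enumerate(cs) for S in[knobsil(c,p[2*j+1]/100,p[2*j+2]/100,p[0]/10,.006)])
cs=("top","side")
for a in np.radians([34,42,50])*10:
    p0=np.array([a]+[61.0,-13.35]*2);q=minimize(cost,p0,args=(cs,),method='Nelder-Mead',options=dict(maxiter=150,initial_simplex=np.vstack([p0,p0+np.diag([1.]+[.4]*4)])))
    print(np.degrees(q.x[0]/10),q.x[1:],q.fun)
# pointer line in top image
im=r.capture("top");g=im.max(2);u,v=proj("top",[.611,-.133,.03])[0].astype(int);print(u,v);print(g[v-12:v+12,u-12:u+12])
E
(time python3 fit.py)& (time python3 knob.py >k.txt 2>&1); wait; cat k.txt
```

```text
{'ins': 0.0025, 'fc': True} [(np.float64(18.65), 0, [49.26, 10.05, 49.65, 9.91]), (np.float64(18.76), -10, [49.22, 10.09, 49.64, 9.89]), (np.float64(19.3), 10, [49.25, 10.12, 49.66, 9.94]), (np.float64(20.75), 20, [49.28, 10.12, 49.72, 9.94]), (np.float64(22.55), 30, [49.3, 10.13, 49.73, 9.96])] [np.float64(18.76), np.float64(18.65), np.float64(19.3), np.float64(20.75), np.float64(22.55), np.float64(24.44), np.float64(24.62), np.float64(24.44), np.float64(24.51), np.float64(24.21), np.float64(23.56), np.float64(22.95), np.float64(23.13), np.float64(23.9)]
{'ins': 0.0025, 'fc': False} [(np.float64(19.48), -10, [49.11, 10.07, 49.5, 9.95]), (np.float64(19.71), 0, [49.12, 10.07, 49.53, 9.97]), (np.float64(20.67), 10, [49.12, 10.08, 49.57, 9.98]), (np.float64(22.0), 20, [49.17, 10.11, 49.59, 10.0]), (np.float64(23.35), 30, [49.2, 10.11, 49.68, 9.97])] [np.float64(19.48), np.float64(19.71), np.float64(20.67), np.float64(22.0), np.float64(23.35), np.float64(24.61), np.float64(24.53), np.float64(24.51), np.float64(24.68), np.float64(24.49), np.float64(23.93), np.float64(24.06), np.float64(23
[... 726 characters left out ...]
]), (np.float64(20.29), 10, [49.13, 10.09, 49.53, 10.06]), (np.float64(21.79), 20, [49.16, 10.13, 49.53, 10.08]), (np.float64(22.75), 110, [48.86, 10.27, 49.31, 10.19])] [np.float64(19.33), np.float64(19.25), np.float64(20.29), np.float64(21.79), np.float64(23.63), np.float64(24.43), np.float64(24.27), np.float64(24.25), np.float64(24.2), np.float64(24.09), np.float64(23.73), np.float64(23.14), np.float64(22.75), np.float64(22.89)]
this script no longer has the robot
Exception ignored in: <_io.TextIOWrapper mode='rw' encoding='UTF-8'>
Traceback (most recent call last):
BrokenPipeError: [Errno 32] Broken pipe
real	0m0.986s
user	0m1.111s
sys	0m0.089s

real	1m21.490s
user	2m33.377s
sys	0m0.165s
```

```bash
timeout 100 python3 knob.py; cat > fit2.py <<'E'
from shaft import *
B={};I={}
for c in("top","side"):
    im=r.capture(c).astype(float).mean(2);u0,v0,w,h=(235,257,9,8) if c=="top" else(294,296,13,12)
    B[c]=(u0,v0,w,h);I[c]=im[v0:v0+h,u0:u0+w].ravel()
def cost(p,yaw,cs,k):
    A=[];b=[]
    for j,c in enumerate(cs):
        F=render(c,p[2*j]/100,p[2*j+1]/100,yaw,B[c],**k);bg=np.zeros((len(F),2));bg[:,j]=1-F[:,0];n=F[:,3:]/np.maximum(F[:,:1],1e-9)
        A.append(np.c_[bg,F,F[:,1:]*n])
        b.append(I[c])
    A=np.vstack(A);b=np.hstack(b);s=np.linalg.lstsq(A,b,rcond=None)[0];return ((A@s-b)**2).mean()**.5
for k in(dict(ins=.0025,fc=True),dict(ins=.0012,fc=True),dict(ins=.0012,fc=False)):
 for cs in(("side",),("top","side")):
  out=[]
  for y in range(-30,90,8):
    p0=[49.6,10.0] if len(cs)==1 else [49.25,10.1,49.6,10.]
    n=len(p0);R=minimize(cost,p0,args=(np.radians(y),cs,k),method='Nelder-Mead',options=dict(maxiter=60,initial_simplex=np.vstack([p0,np.array(p0)+.25*np.eye(n)])))
    out.append((round(float(R.fun),1),y,R.x.round(2).tolist()))
  print(k,cs,sorted(out)[:2],[o[0] for o in out],flush=True)
E
timeout 300 python3 fit2.py
```

```text
41.13810706320759 [ 60.78013864 -13.35992214  61.15636634 -13.42360513] 0.18580477709036258
44.1814283948024 [ 60.77943336 -13.35563066  61.18877654 -13.41258735] 0.18341987151342898
46.666888210207276 [ 60.82598318 -13.32288467  61.16612443 -13.39484046] 0.19460573157284555
340 216
[[173 172 172 173 172 174 173 173 171 175 175 173 175 174 173 173 173 174
  173 171 172 175 172 175]
 [174 174 172 174 172 175 173 173 173 173 173 173 174 173 171 173 172 174
  174 172 174 174 174 173]
 [174 175 170 172 175 174 172 174 173 174 174 172 174 176 174 172 171 172
  174 172 172 174 171 172]
 [171 174 174 174 173 177 177 177 179 175 174 173 173 173 172 173 175 173
  170 172 174 173 173 174]
 [172 172 175 173 176 147  84 119 171 179 179 176 175 173 173 173 174 173
  175 172 171 173 174 174]
 [173 175 172 176 181  92  59  47  33  55 124 172 182 180 180 178 173 174
  173 173 172 173 173 173]
 [173 172 173 175 146  68  21 136  80  32  38  36  57  65 135 176 181 178
  175 173 174 173 173 174]
 [172 174 173 180 121  46  25  71 141  83  30  36  34  27  32  67  70 134
  173 174 170 173 173 172]
 [173 17
[... 2109 characters left out ...]
2, 8.9, 7.5, 8.9, 12.2, 15.5, 16.6, 14.6, 14.2, 16.2, 21.3, 23.1, 26.9, 20.2]
{'ins': 0.0012, 'fc': True} ('top', 'side') [(9.1, -6, [49.23, 10.08, 49.56, 10.09]), (10.1, -14, [49.2, 10.06, 49.56, 10.09])] [15.3, 12.6, 10.1, 9.1, 10.2, 13.3, 17.3, 19.6, 16.8, 22.0, 22.8, 22.6, 22.5, 22.5, 22.2]
{'ins': 0.0012, 'fc': False} ('side',) [(14.9, 42, [49.98, 9.82]), (15.2, 34, [49.97, 9.83])] [16.5, 16.8, 16.2, 16.1, 15.9, 16.2, 17.0, 15.6, 15.2, 14.9, 15.7, 17.7, 21.0, 24.1, 25.8]
{'ins': 0.0012, 'fc': False} ('top', 'side') [(11.7, -6, [49.13, 10.12, 49.46, 10.12]), (12.0, 2, [49.12, 10.08, 49.45, 10.12])] [16.1, 14.3, 13.2, 11.7, 12.0, 15.1, 17.6, 20.5, 17.3, 16.6, 20.3, 22.9, 22.9, 23.0, 23.0]
```

Knob at about (0.610, −0.134), yaw about 41°, and both cameras agree apart from a 3–4 mm calibration offset. Shaft at about (0.494, 0.101), with the flat's azimuth near −5 to +10°. Moving to the knob now.

```bash
cat >> h.py <<'E'
def go(p,yawy,s=None):
    "shift (cm, tool axes) and twist to bring TCP to p, tool y to world yaw yawy (deg)"
    s=s or r.sense();R=np.array(s['ee_rot']);d=R.T@(np.array(p)-s['tcp_pos'])*100
    cy=np.degrees(np.arctan2(R[1,1],R[0,1]));t=-((yawy-cy+180)%360-180)
    print("t",s['time_s'],"shift",d.round(2),"twist",round(t,1),"yaw_y",round(cy,1),"tcp",np.round(s['tcp_pos'],4),"F",np.round(s['wrist_force'],1),"M",np.round(s['moment'],2),"w",round(s['gripper_width'],3),"tilt",R[:2,2].round(4))
E
python3 -c "
from h import *
a,b=ray('top',(328+7.2,204+6),.038),ray('top',(328+11.4,204+11),.038);d=a-b;print(np.degrees(np.arctan2(d[1],d[0])))
go([.61,-.134,.1],131)"
```

```text
39.711547465355586
t 1.9 shift [-53.14  29.69  12.25] twist -21.7 yaw_y 109.3 tcp [ 0.2065 -0.5899  0.2226] F [-0.5  0.3 -0.2] M [0.02 0.01 0.01] w 1.0 tilt [-0. -0.]
```

Emit:
carry_out --steps '[[[-3,1.7,0],0],[[-7.5,4.2,0],-2],[[-12,6.7,0],-5],[[-16.5,9.2,0.5],-8],[[-21,11.7,1.5],-11],[[-25.5,14.2,3],-14],[[-30,16.8,4.5],-17],[[-34.5,19.3,6],-19],[[-39,21.8,7.5],-21],[[-43.5,24.3,9],-21.5],[[-48,26.8,10.5],-21.7],[[-51.5,28.8,11.7],-21.7],[[-53.1,29.7,12.2],-21.7],[[-53.1,29.7,12.2],-21.7],[[-53.1,29.7,12.2],-21.7]]' --gripper 1

```text
time_s: 3.4
tcp_pos: [0.6097, -0.1333, 0.0999]
ee_rot: [[-0.754, -0.657, -0.001], [-0.657, 0.754, -0.0], [0.001, 0.001, -1.0]]
wrist_force: [0.0, -0.1, 0.8]
gripper_width: 1.003
```

```bash
python3 -c "
from h import *
go([.61,-.134,.016],131)
T=[]
for c in('top','side'):
    im=r.capture(c);u,v=proj(c,[.61,-.134,.05])[0].astype(int);T.append(cv2.resize(im[v-45:v+45,u-40:u+40],(400,450),interpolation=cv2.INTER_CUBIC))
cv2.imwrite('pics/over.png',np.hstack(T)[:,:,::-1])"
```

```text
t 3.4 shift [ 0.01 -0.08  8.39] twist 0.1 yaw_y 131.1 tcp [ 0.6097 -0.1333  0.0999] F [ 0.  -0.1  0.8] M [-0.03  0.07  0.02] w 1.003 tilt [-0.0014 -0.0001]
```

View pics/over.png

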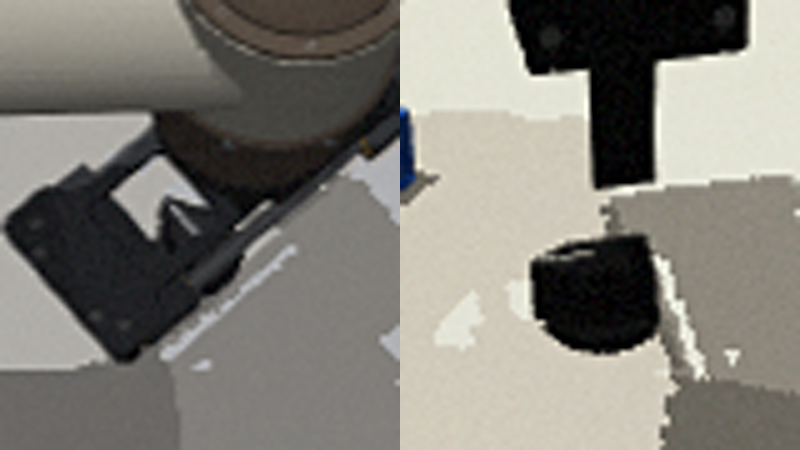

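The tool hangs over the knob. The nose (180,215) sits between the fingers in the top view, and in the side view the near finger tip (625,190) is in front of and above the knob (595,290). Descending and gripping.

Emit:
carry_out --steps '[[[0,-0.1,2.5],0],[[0,-0.1,5],0],[[0,-0.1,7],0],[[0,-0.1,8.2],0],[[0,-0.1,8.4],0],[[0,-0.1,8.4],0]]'

```text
time_s: 4.1
tcp_pos: [0.61, -0.1361, 0.0175]
ee_rot: [[-0.756, -0.655, 0.001], [-0.655, 0.756, -0.0], [-0.0, -0.001, -1.0]]
wrist_force: [0.1, 1.0, -0.4]
gripper_width: 1.003
```

Emit:
carry_out --steps '[[[0,0,0],0],[[0,0,0],0],[[0,0,0],0],[[0,0,0],0],[[0,0,0],0],[[0,0,0],0],[[0,0,0],0],[[0,0,0],0],[[0,0,0],0],[[0,0,0],0]]' --gripper -1

```text
time_s: 5.1
tcp_pos: [0.6099, -0.1361, 0.0174]
ee_rot: [[-0.756, -0.655, 0.001], [-0.655, 0.756, -0.0], [-0.0, -0.001, -1.0]]
wrist_force: [-0.9, 0.7, -0.5]
gripper_width: 0.251
```

Emit:
carry_out --steps '[[[0,0,-2],0],[[0,0,-5],0],[[0,0,-8.5],0],[[0,0,-11.5],0],[[0,0,-13],0],[[0,0,-13],0]]'

```text
time_s: 5.7
tcp_pos: [0.6114, -0.1361, 0.1504]
ee_rot: [[-0.755, -0.655, 0.007], [-0.655, 0.755, -0.001], [-0.005, -0.005, -1.0]]
wrist_force: [0.3, -0.4, 0.4]
gripper_width: 0.249
```

```bash
python3 -c "
from h import *
go([.494,.101,.13],90)"
```

```text
t 5.7 shift [-6.66 25.62  1.95] twist 40.9 yaw_y 130.9 tcp [ 0.6114 -0.1361  0.1504] F [ 0.3 -0.4  0.4] M [ 0.06 -0.    0.  ] w 0.249 tilt [ 0.0068 -0.0006]
```

Emit:
carry_out --steps '[[[-0.7,2.6,0],4],[[-1.7,6.6,0],10],[[-2.8,10.6,0],17],[[-3.8,14.6,0],24],[[-4.8,18.6,0],31],[[-5.9,22.6,0.5],37],[[-6.6,25.2,1],41],[[-6.7,25.6,1.5],41],[[-6.7,25.6,1.9],41],[[-6.7,25.6,1.9],41],[[-6.7,25.6,1.9],41]]'

```text
time_s: 6.8
tcp_pos: [0.4947, 0.1002, 0.13]
ee_rot: [[-1.0, 0.002, 0.006], [0.002, 1.0, -0.001], [-0.006, -0.001, -1.0]]
wrist_force: [-0.5, -0.6, -0.4]
gripper_width: 0.249
```

```bash
python3 -c "
from h import *
go([.494,.101,.12],90)
T=[]
for c in('top','side'):
    im=r.capture(c);cv2.imwrite(f'pics/{c}_h.png',im[:,:,::-1]);u,v=proj(c,[.494,.101,.12])[0].astype(int);T.append(cv2.resize(im[v-40:v+50,u-40:u+40],(400,450),interpolation=cv2.INTER_CUBIC))
    print(u,v)
cv2.imwrite('pics/over2.png',np.hstack(T)[:,:,::-1])"
```

```text
t 6.8 shift [0.07 0.08 1.  ] twist -0.1 yaw_y 89.9 tcp [0.4947 0.1002 0.13  ] F [-0.5 -0.6 -0.4] M [ 0.02 -0.03  0.02] w 0.249 tilt [ 0.0059 -0.0012]
236 257
298 284
```

View pics/over2.png

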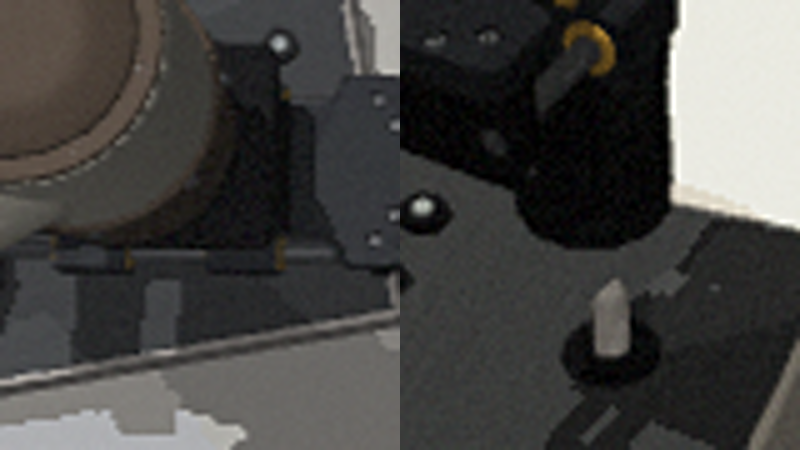

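```bash
cat > held.py <<'E'
from h import *
from scipy.optimize import least_squares
s=r.sense();go([.494,.101,.12],90,s);p=s['tcp_pos'];z=p[2]-.0114
g=r.capture("side").astype(float).max(2);a=np.radians(np.arange(0,360,3))
def ell(x,y): return proj("side",np.c_[x+.0224*np.cos(a),y+.0224*np.sin(a),np.full(120,z)])
e=ell(p[0],p[1]);print("pred ext",e.min(0),e.max(0))
cols=np.arange(int(e[:,0].min())+3,int(e[:,0].max())-2);obs=[]
cy=e[:,1].mean()
for c in cols:
    col=g[:,c];v=int(cy)+3
    while col[v]<30: v+=1
    obs.append(v-1+(30-col[v-1])/(col[v]-col[v-1]))
obs=np.array(obs);print(cols[0],obs.round(1))
def f(q):
    e=ell(*(q/100));m=e[:,1]>e[:,1].mean()-1;e=e[m];e=e[e[:,0].argsort()];return np.interp(cols,e[:,0],e[:,1])-obs
R=least_squares(f,p[:2]*100,loss='soft_l1',diff_step=1e-4);print("side-cam axis",R.x,"tcp",p[:2]*100,R.fun.round(1))
E
python3 held.py
```

```text
t 6.9 shift [0.09 0.07 1.04] twist -0.1 yaw_y 89.9 tcp [0.4948 0.1003 0.1304] F [ 0.7 -1.2 -0.2] M [-0.05  0.04  0.07] w 0.245 tilt [ 0.0067 -0.0007]
pred ext [282.60872816 275.13709483] [313.78678214 295.37442023]
285 [290.6 291.4 291.5 291.7 292.3 292.7 293.4 293.2 293.3 293.3 293.4 293.3
 293.3 293.3 293.3 292.9 292.9 292.4 292.  291.5 290.8 291.1 290.4 289.6
 288.4 287.3]
side-cam axis [49.94985756  9.79719063] tcp [49.48367149 10.03113216] [ 0.  -0.1  0.2  0.4  0.2  0.  -0.4 -0.1 -0.   0.  -0.   0.1 -0.1 -0.1
 -0.2 -0.  -0.3  0.   0.1  0.2  0.5 -0.4 -0.2 -0.2  0.1  0.2]
```

```bash
sed -i 's/0,360,15/0,360,6/;s/S=4/S=5/' shaft.py; sed -i "s/im=r.capture(c).astype(float).mean(2)/im=cv2.imread(f'pics\/{c}0.png').astype(float).mean(2)/;s/range(-30,90,8)/range(-18,16,4)/;s/for k in(.*/for k in(dict(ins=.0012),dict(ins=.0016),dict(ins=.0008)):/;s/for cs in(.*/for cs in((\"side\",),):/" fit2.py; timeout 400 python3 fit2.py
python3 - <<'E'
from h import *
for c,b in(("side",(285,300,33,30)),("top",(228,250,25,22))):
    g=cv2.imread(f"pics/{c}0.png").astype(float).max(2);u,v,w,h=b;q=g[v:v+h,u:u+w]
    m=(((q<35)|(q>72)) if c=="side" else ((q<58)|(q>80))).astype(np.uint8);n,l,st,ce=cv2.connectedComponentsWithStats(m);i=1+st[1:,4].argmax()
    cn=cv2.convexHull(max(cv2.findContours((l==i).astype(np.uint8),0,1)[0],key=cv2.contourArea))[:,0]
    if c=="side": cn=cn[cn[:,1]>12]
    W=np.array([ray(c,p+[u,v],.0615)[:2] for p in cn.astype(float)])
    A=np.c_[2*W,np.ones(len(W))];s=np.linalg.lstsq(A,(W**2).sum(1),rcond=None)[0];print(c,"ring",s[:2],np.sqrt(s[2]+s[:2]@s[:2]),len(W))
E
```

```text
{'ins': 0.0012} ('side',) [(7.7, -6, [49.55, 10.08]), (8.0, -10, [49.55, 10.06])] [10.9, 9.2, 8.0, 7.7, 8.0, 9.4, 10.6, 12.2, 13.9]
{'ins': 0.0016} ('side',) [(8.2, -6, [49.58, 10.05]), (8.4, -2, [49.58, 10.05])] [10.9, 9.8, 8.7, 8.2, 8.4, 9.3, 10.4, 12.0, 13.7]
{'ins': 0.0008} ('side',) [(9.2, -6, [49.52, 10.14]), (9.3, -2, [49.53, 10.1])] [11.9, 10.6, 9.4, 9.2, 9.3, 9.7, 10.8, 12.5, 14.2]
side ring [0.49537424 0.09979862] 0.015183339056285468 10
top ring [0.49159324 0.10117571] 0.014778756910199467 12
```

Emit:
carry_out --steps '[[[0.2,0.1,0.5],2],[[0.4,0.25,1.3],4],[[0.4,0.25,1.8],4],[[0.4,0.25,1.8],4]]'

```text
time_s: 7.35
tcp_pos: [0.4907, 0.1024, 0.1119]
ee_rot: [[-0.997, 0.072, 0.006], [0.072, 0.997, -0.001], [-0.006, -0.001, -1.0]]
wrist_force: [-0.6, -0.4, -0.8]
gripper_width: 0.249
```

```bash
python3 held.py; python3 -c "
from h import *
im=r.capture('side');cv2.imwrite('pics/c3.png',cv2.resize(im[265:335,260:350],(720,560),interpolation=cv2.INTER_CUBIC)[:,:,::-1])"
```

```text
t 7.35 shift [-0.35 -0.12 -0.8 ] twist -4.1 yaw_y 85.9 tcp [0.4907 0.1024 0.1119] F [-0.6 -0.4 -0.8] M [-0.01 -0.02 -0.04] w 0.249 tilt [ 0.0057 -0.0012]
pred ext [285.03432525 286.43328278] [315.90372675 307.02862891]
288 [302.4 302.6 303.4 303.6 304.3 304.6 304.7 304.6 304.6 304.4 304.4 304.5
 304.6 304.6 304.5 304.4 304.  306.7 303.4 303.4 302.6 302.1 301.2 300.1
 299.2]
side-cam axis [49.50817636  9.96564097] tcp [49.06876141 10.24069522] [-0.1  0.2 -0.1  0.1 -0.2 -0.3 -0.2  0.   0.2  0.4  0.5  0.3  0.2  0.1
 -0.  -0.1  0.1 -2.9 -0.  -0.4 -0.1 -0.1  0.1  0.3  0.2]
```

View pics/c3.png

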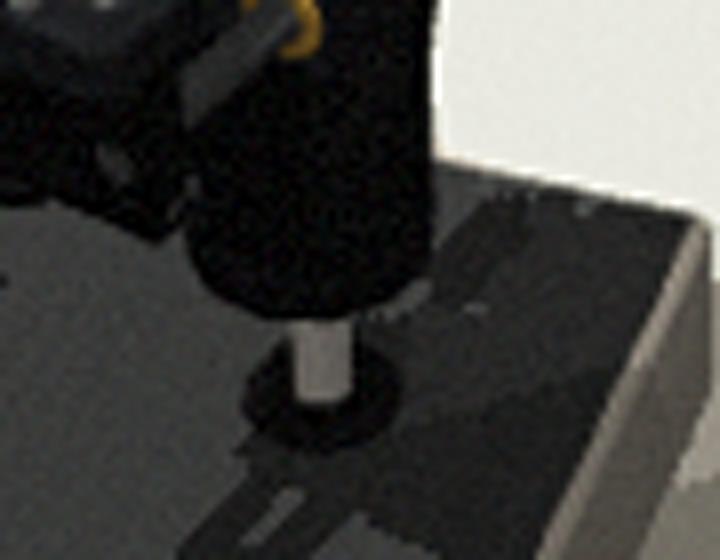

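The knob axis is now within about 1 mm of the shaft in the side view (skirt bottom at 315,318; shaft at 322,360). Descending with force checks.

Emit:
carry_out --steps '[[[0,0.05,0.4],0],[[0,0.05,0.9],0],[[0,0.05,1.3],0],[[0,0.05,1.5],0],[[0,0.05,1.5],0]]'

```text
time_s: 7.95
tcp_pos: [0.4911, 0.1031, 0.0972]
ee_rot: [[-0.997, 0.072, 0.006], [0.072, 0.997, -0.001], [-0.006, -0.001, -1.0]]
wrist_force: [0.2, 0.0, 0.2]
gripper_width: 0.248
```

```bash
python3 -c "
from h import *
go([.4907,.1024,.088],86)"
```

```text
t 7.95 shift [ 0.04 -0.08  0.92] twist -0.1 yaw_y 85.9 tcp [0.4911 0.1031 0.0972] F [0.2 0.  0.2] M [-0.01 -0.01 -0.05] w 0.248 tilt [ 0.0063 -0.0011]
```

Emit:
carry_out --steps '[[[0,0,0.2],0],[[0,0,0.4],0],[[0,0,0.4],0]]'

```text
time_s: 8.25
tcp_pos: [0.491, 0.103, 0.0929]
ee_rot: [[-0.997, 0.072, 0.006], [0.072, 0.997, -0.001], [-0.006, -0.001, -1.0]]
wrist_force: [-0.7, -1.7, -0.8]
gripper_width: 0.248
```

Emit:
carry_out --steps '[[[0,0,0.2],0],[[0,0,0.4],0],[[0,0,0.6],0],[[0,0,0.7],0],[[0,0,0.7],0]]'

```text
time_s: 8.75
tcp_pos: [0.4909, 0.1029, 0.0857]
ee_rot: [[-0.997, 0.072, 0.005], [0.072, 0.997, -0.002], [-0.005, -0.001, -1.0]]
wrist_force: [-0.4, -2.1, -0.4]
gripper_width: 0.253
```

Emit:
carry_out --steps '[[[0,-0.04,0.1],0],[[0,-0.04,0.2],0],[[0,-0.04,0.28],0],[[0,-0.04,0.28],0]]'

```text
time_s: 9.15
tcp_pos: [0.4911, 0.1027, 0.0833]
ee_rot: [[-0.997, 0.072, 0.006], [0.072, 0.997, -0.001], [-0.006, -0.001, -1.0]]
wrist_force: [-1.3, 1.2, 3.3]
gripper_width: 0.251
```

Emit:
carry_out --steps '[[[0,0,0.1],0],[[0,0,0.2],0],[[0,0,0.3],0],[[0,0,0.4],0],[[0,0,0.4],0]]'

```text
time_s: 9.65
tcp_pos: [0.4911, 0.1027, 0.0797]
ee_rot: [[-0.997, 0.071, 0.006], [0.071, 0.997, -0.001], [-0.006, -0.001, -1.0]]
wrist_force: [-2.8, -0.4, 7.0]
gripper_width: 0.25
```

Emit:
carry_out --steps '[[[0,0,0.1],0],[[0,0,0.2],0],[[0,0,0.25],0],[[0,0,0.25],0],[[0,0,0.25],0]]'

```text
time_s: 10.15
tcp_pos: [0.4912, 0.1027, 0.0781]
ee_rot: [[-0.997, 0.071, 0.007], [0.071, 0.997, -0.001], [-0.007, -0.001, -1.0]]
wrist_force: [-4.4, -0.6, 9.1]
gripper_width: 0.249
```

Emit:
carry_out --steps '[[[0,0,0.15],0],[[0,0,0.25],0],[[0,0,0.25],0],[[0,0,0.25],0]]'

```text
time_s: 10.55
tcp_pos: [0.4913, 0.1027, 0.0779]
ee_rot: [[-0.998, 0.07, 0.007], [0.07, 0.998, -0.002], [-0.007, -0.001, -1.0]]
wrist_force: [-7.8, -0.6, 18.6]
gripper_width: 0.249
```

Emit:
carry_out --steps '[[[0.05,0,0.2],0],[[0.05,0,0.22],0],[[0.05,0,0.22],0],[[0.05,0,0.22],0],[[0.05,0,0.22],0]]'

```text
time_s: 11.05
tcp_pos: [0.4913, 0.1027, 0.0779]
ee_rot: [[-0.998, 0.069, 0.009], [0.069, 0.998, -0.002], [-0.009, -0.001, -1.0]]
wrist_force: [-5.4, -0.3, 16.9]
gripper_width: 0.247
```

```bash
python3 -c "
from h import *
im=r.capture('side');cv2.imwrite('pics/c4.png',cv2.resize(im[255:345,250:350],(720,648)[:2],interpolation=cv2.INTER_CUBIC)[:590,:,::-1])
go([.4912,.1027,.078],86)"; python3 held.py
```

```text
t 11.1 shift [ 0.01 -0.   -0.01] twist 0.1 yaw_y 86.1 tcp [0.4913 0.1027 0.0779] F [-5.9 -0.6 17.7] M [-0.23  1.71 -0.02] w 0.248 tilt [ 0.0089 -0.002 ]
t 11.1 shift [-0.32 -0.16 -4.21] twist -3.9 yaw_y 86.1 tcp [0.4913 0.1027 0.0779] F [-5.9 -0.6 17.7] M [-0.23  1.71 -0.02] w 0.248 tilt [ 0.0089 -0.002 ]
pred ext [286.0185482  303.49350239] [316.10346218 324.38126796]
289 [320.8 326.  322.  325.  323.2 325.  327.7 323.  324.8 324.  323.8 327.
 324.  322.9 324.  325.2 321.9 321.9 321.  321.2 323.7 320.5 319.5 318.2
 316.8]
side-cam axis [49.43461862 10.43214596] tcp [49.13007782 10.27191849] [ 1.4 -3.3  1.2 -1.5  0.6 -1.  -3.6  1.3 -0.5  0.4  0.6 -2.8  0.1  1.
 -0.3 -1.8  1.2  0.8  1.3  0.5 -2.6 -0.1 -0.   0.  -0.1]
```

View pics/c4.png

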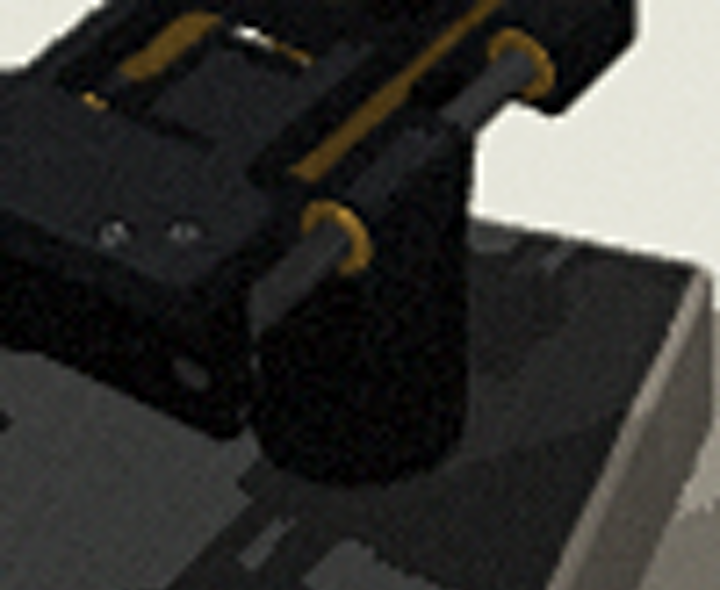

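The knob skirt (bottom at 350,485) sits low over the panel and hides the shaft. The push is about 17 N at a hard stop and the height matches the prediction. Handing in.

```bash
python3 -c "
from station import r
print(r.finish_job())"
```

```text
the job is handed in; nothing more can be done
None
```

I picked up the black pointer knob and pushed it home on the D-shaft. I then pressed the shaft to its stop and handed in at about 11.1 s, still gripping and pressing. `finish_job()` gave no verdict.

**What agreed:**
- **Grip:** the jaws read 22 mm, the width of the grip bar.
- **Fit:** the knob slid down the shaft with almost no vertical force. It met the end of the bore at TCP z = 0.0833 m, against a predicted 0.0834 m.
- **Press:** the force rose to 7–9 N as the spring compressed, then to about 17 N with no further travel. That was at z = 0.0779 m; I had predicted the stop at 0.0784 m. The knob may therefore have slipped up to 0.5 mm in the grip.

**What was less certain or disagreed:**
- **Camera offset:** the two cameras differed by about 3–4 mm in x. I aligned the knob to the shaft in the side view instead of using absolute positions.
- **Flat angle:** my fits put the flat near −6°, but the unit itself is turned about 10.7°. I fitted the knob at about −4°, and it went on.
- **Sideways load:** about 5–6 N sideways, and roughly 1.7 N·m of moment at the wrist, remained while pressing.
- **Last skirt fit:** the final measurement of the knob's skirt in the picture was unreliable because the black knob sat over a dark shadow. I relied on height and force instead.

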